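# Index the bowl-dividing stand to its third stop and hold

### The arm

A 7-joint arm with a two-finger parallel gripper is mounted at the origin on a cart in front of the work surface, level with it; the furniture and walls round the work are solid. World frame = base frame: x ahead of the robot, y to its left, z up, the work surface at z = 0. Lengths are in m, angles in rad, forces in N, time in s.
With the tool pointing down it reaches from about 0.4 to 0.85 m from the base axis. Payload 10.4 kg.
Tool frame: the origin (TCP) lies at the very end of the fingers, on their centre line; the grasp point (between the pads) lies 19 mm behind it; z points along the fingers, y is the line along which they close (so a half turn about z gives the same grasp; the last joint's range is limited). The gripper opens to 87 mm and grips with 3 to 60 N. Pads are 19 mm wide; open, the fingers measure 117 mm over their backs; the gripper's body (75 mm by 190 mm) begins 51 mm behind the grasp point.
Start: joints at [-1.25, 0.332, -0.065, 1.46, 0.022, 1.35, -0.088], TCP at [0.211, 0.588, 0.223] pointing down, gripper open.
Joint ranges: [-2.6, 2.6], [-0.5, 2.12], [-1.47, 1.34], [0.16, 2.42], [-1.27, 4.41], [0.06, 2.06], [-2.6, 2.6]. Speed limits (rad/s): [2.22, 2.22, 2.79, 2.79, 3.14, 3.14, 3.14].

### API

Orientations are given as a unit quaternion [w, x, y, z].
In Python, from workcell import robot, command_gripper, optics, status gives the robot as it stands. Calls block until the motion is done:
- robot.reach(position, orientation): joint-space move of the TCP to a pose.
- robot.movel(position, rotation=None, v=0.15): straight line of the TCP; rotation=None keeps the orientation; v is the mean speed in m/s.
- robot.set_joints(angles): joint-space move.
- command_gripper(opening): finger opening in m; the grip force is fixed at half the most; returns when the fingers have stopped.
- robot.wait(seconds).
- robot.inverse_kinematics(position, orientation): joint angles nearest the present ones, or None.
- optics.capture(name): name is "scene" or "top"; returns a dict with "color" (384x512x3 uint8, red, green, blue), "camera_matrix" (3x3 intrinsics, pixels), "dist_coeffs" ([k1, k2, p1, p2, k3] as OpenCV has them; the pictures are not rectified), "eye" and "rotation" of the camera in the world. Camera axes: x right, y down, z forward; pixel columns grow to the right and rows downward; lengths in m; the calibration is good to about 2 mm. A picture is of the moment at which its call begins. There is no depth.
A pose or a line that the arm cannot do raises robot.MotionError and nothing moves.
- robot.close_job(): hands the job in; it is judged then, once.
Readings, each from a call of its own:
- status.get_time_s(): time.
- status.get_qpos(): joint angles.
- status.get_joint_vel(): joint speeds.
- status.get_tau(): joint torques, N m.
- status.get_tcp_pos(): TCP position.
- status.get_orientation(): TCP orientation.
- status.get_wrist_force(): force on the tool from outside, world axes, zero at the start.
- status.get_moment(): the same for the moment, N m.
- status.get_finger_gap(): finger opening in m.
- status.get_finger_force(): force on a finger pad.
Only numpy, scipy, OpenCV 4.12 (cv2) and the standard library are available. Lean on these libraries where they do the work, as an engineer would, in place of code of your own. Each camera call takes 0.05 s, during which the arm holds its last target. There are 200 camera calls.

### The job

The bowl on the dividing stand has just been marked at the home stop. Press the small lever on the pencil post down to its stop so that the pencil is lifted off the rim; only then grip the black bar knob and turn it clockwise (seen from above) by three clicks, to the third stop after home, without running on to the fourth. Finish while still gripping the knob there, so that the bowl stays put for the next mark; leave the lever down, the bowl centred on its turntable, and the things round the stand where they are.

Things in the scene. Friction and masses are not known exactly. Their poses are not given: they have to be found in the camera images.
- stand: grey cast dividing stand, fixed, base 150 x 370 mm, 22 mm high. Origin on the table; x points away from the robot at yaw 0, y runs along it: knob at y = -125 mm, bowl (on a turntable that turns with the knob, 1:1; rim 112 mm high) at +30, lever post (146 mm high) at +145, all at x = 0. The pencil stands at y = +90, leaning back to x = +54; its top is 192 mm high, about 215 lifted.
- index_knob (a joint): angle of the knob in rad: 0 at the home stop, where it starts, growing clockwise seen from above. Detents click every 22.5 deg (0.3927 rad), so the third stop is 1.178; peak torque between stops about 0.11 N m; end of travel just past the fifth stop. It stays in a detent if left. Raised steel marks on the housing round the knob show home (a short bar) and the five stops after it (round pips).
- knob_bar: the knob's black grip bar, 44 mm long (along its x), 13 mm thick (along its y), 38 mm tall, standing on a round skirt of 58 mm diameter. Origin on the knob's axis at the bar's foot, which is also the top of the skirt, 91 mm above the table; z up. A small nose at the foot of its +x end is the pointer and a thin pale line on top lies toward that end.
- knob_grip (a point): centre of the grip bar on the knob's axis, 20 mm above its foot and 18 mm below its top
- pencil_lever (a joint): angle of the pencil rocker in rad: near 0 with the pencil down on the bowl's rim (lever leans up), 0.45 at its lower stop (pencil about 24 mm up). It stays where it is left (friction; about 2 N at the pad moves it).
- lever_pad (a point): centre of the upper face of the black thumb pad at the end of the lever, pad 28 mm (stand x) by 26 mm, 62 mm from the lever's pivot, on the +y side of the post; it starts about 158 mm above the table and sinks about 27 mm when pressed to the stop. The pivot is a level pin along the stand's x, 136 mm above the table at stand y = +145 mm. Press from straight above.
- bowl_rim (a point): plain pale bisque bowl, 125 mm wide, 66 mm high, standing loose on the 120 mm turntable; centre of its rim plane
- pot_d_mid (a point): bystander: closed purple paint pot, 41 mm wide, 50 mm high; its centre, half-way up
- cup_mid (a point): bystander: small pale bisque cup, 68 mm wide, 48 mm high; its centre, half-way up
- stilt_mid (a point): bystander: pale three-armed kiln stilt, 55 x 48 x 13 mm; its centre, half-way up
- eraser_mid (a point): bystander: white eraser 20 x 42 x 12 mm; its centre
- terracotta_cup_mid (a point): bystander: small terracotta cup, 65 mm wide, 50 mm high, to the right of the knob; its centre, half-way up

How it is judged:
By the outcome, as a careful person would: the job done as asked, in the order asked, and still so for the second after the job is handed in, while the arm keeps its last pose, push and grip.
It also fails if it takes over 51 s, if anything falls off the work surface, if the arm or the gripper's body presses on something with over 40 N, if the wrist force passes 120 N, or if a joint passes its speed limit or range.

## Working session

There is one attempt and no reset: what is moved stays moved. The work goes in short steps, each a Python script; the robot and the scene stay as the last script left them, time stands still between calls to the robot, and variables do not carry over. Pictures are saved under pics/ and viewed, at most 10 in all, crops included, and the job is handed in when it is done.

```bash
mkdir -p pics; python3 - <<'E'
from workcell import optics,status
import cv2,pickle
d={}
for n in("scene","top"):
    c=optics.capture(n); d[n]=c
    cv2.imwrite(f"pics/{n}0.png",cv2.resize(c["color"][:,:,::-1],None,fx=1.5,fy=1.5,interpolation=cv2.INTER_CUBIC))
    print(n,c["camera_matrix"],c["dist_coeffs"],c["eye"],c["rotation"])
pickle.dump(d,open("c0.pkl","wb"))
print(status.get_time_s(),status.get_orientation())
E
```

```text
scene [[481.60712511   0.         254.20572655]
 [  0.         481.60712511 191.06745614]
 [  0.           0.           1.        ]] [-0.09167663  0.          0.          0.          0.        ] [ 0.00189678 -0.59066064  0.87203495] [-0.36868779  0.84207727 -0.36072775  0.15764093]
top [[475.3279681    0.         260.0849665 ]
 [  0.         475.3279681  194.89389321]
 [  0.           0.           1.        ]] [-0.05114876  0.          0.          0.          0.        ] [ 0.29903128 -0.02413967  1.30546088] [-0.07484699  0.73310443 -0.67216503  0.07176343]
0.1 [-8.21721288e-05  1.71032353e-01  9.85265218e-01 -6.14675481e-04]
```

View pics/scene0.png

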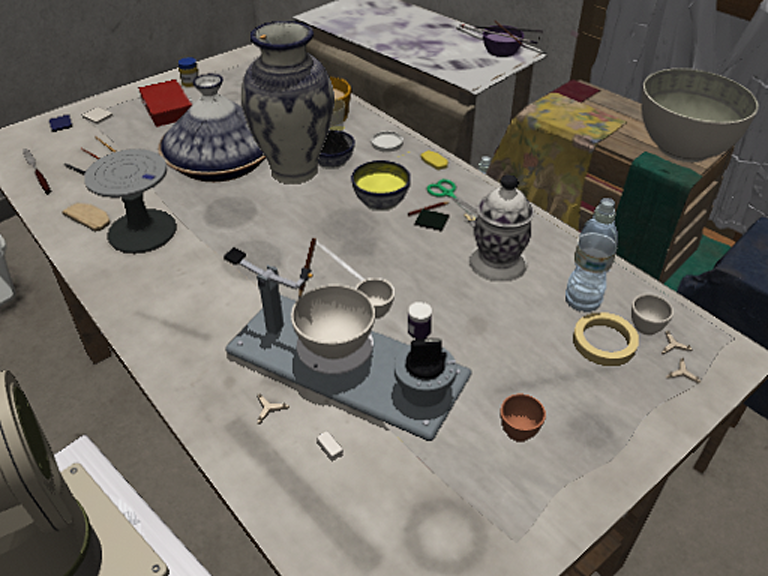

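View pics/top0.png

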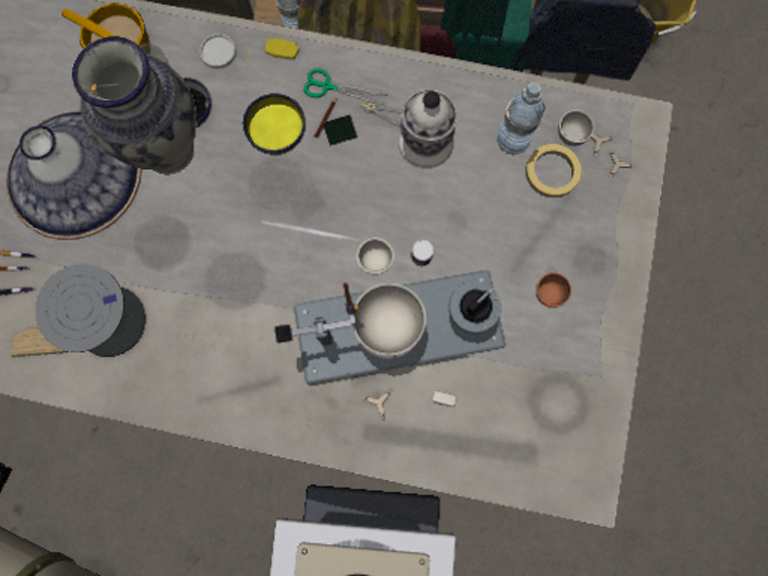

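The scene view shows the knob at about (426,357), the lever pad at (235,256) and base corners at (228,352), (432,438) and (470,372). The top view shows the pad at (283,333), the knob at (476,306) and base corners at (489,271), (505,347), (307,384) and (294,307). Next I'll fit the stand pose and look at crops.

```bash
cat > h.py <<'E'
import numpy as np,cv2
from scipy.spatial.transform import Rotation as R
def cam(c):
    q=np.array(c["rotation"]); return R.from_quat(q[[1,2,3,0]]).as_matrix(),np.array(c["eye"]),np.array(c["camera_matrix"]),np.array(c["dist_coeffs"])
def proj(c,P):
    r,e,K,D=cam(c); rv=cv2.Rodrigues(r.T)[0]
    return cv2.projectPoints(np.array(P,float).reshape(-1,3),rv,-r.T@e,K,D)[0].reshape(-1,2)
def atz(c,uv,z):
    r,e,K,D=cam(c); n=cv2.undistortPoints(np.array([[uv]],float),K,D)[0,0]
    d=r@np.array([*n,1]); return e+d*(z-e[2])/d[2]
def stand(p,P):
    x,y,a=p; P=np.array(P,float); o=P.copy()
    o[:,0]=x+np.cos(a)*P[:,0]-np.sin(a)*P[:,1]; o[:,1]=y+np.sin(a)*P[:,0]+np.cos(a)*P[:,1]; return o
E
python3 - <<'E'
from h import *
import pickle
from scipy.optimize import least_squares
d=pickle.load(open("c0.pkl","rb")); T,S=d["top"],d["scene"]
for n,uv,z in(("knob",(476,306),.125),("pad",(283,333),.158),("cfr",(489,271),.022),("cnr",(505,347),.022),("cnl",(307,384),.022),("cfl",(294,307),.022),("bowl",(390,320),.112)):
    print(n,atz(T,np.array(uv)/1.5,z).round(4))
P=[[.075,-.185,.022],[-.075,-.185,.022],[-.075,.185,.022],[.075,.185,.022]]
Tuv=np.array([[489,271],[505,347],[307,384],[294,307]])/1.5
Suv=np.array([[470,372],[432,438],[228,352]])/1.5
f=lambda p:np.r_[(proj(T,stand(p,P))-Tuv).ravel(),(proj(S,stand(p,P[:3]))-Suv).ravel()]
s=least_squares(f,[.6,0,.1],loss="soft_l1"); print(s.x,f(s.x).round(1))
np.save("stand.npy",s.x)
Q=stand(s.x,[[0,-.125,.129],[0,.145+.058,.158],[0,.03,.112]]); print(Q.round(4),proj(T,Q)*1.5,proj(S,Q)*1.5)
ks=[]
for c,n in((T,"t"),(S,"s")):
  for P0,w in((Q[0],30),(Q[1],26)):
    u=proj(c,[P0])[0].astype(int); print(n,u-w)
    ks.append(cv2.resize(c["color"][u[1]-w:u[1]+w,u[0]-w:u[0]+w,::-1],(300,300),interpolation=cv2.INTER_CUBIC))
cv2.imwrite("pics/crop.png",np.vstack([np.hstack(ks[:2]),np.hstack(ks[2:])]))
E
```

```text
knob [ 0.5365 -0.1545  0.125 ]
pad [0.4579 0.1592 0.158 ]
cfr [ 0.6253 -0.1859  0.022 ]
cnr [ 0.4862 -0.2231  0.022 ]
cnl [0.3887 0.1273 0.022 ]
cfl [0.5263 0.1664 0.022 ]
bowl [ 0.5023 -0.0119  0.112 ]
[ 0.50656106 -0.02971669  0.27751563] [ 0.5 -1.4  1.8  0.5 -0.3  1.8 -0.8 -0.7  1.8 -2.  -0.1  1.5 -5.  -1.4]
[[ 0.5408 -0.1499  0.129 ]
 [ 0.4509  0.1655  0.158 ]
 [ 0.4983 -0.0009  0.112 ]] [[473.73359159 302.82000485]
 [278.61552594 336.8978905 ]
 [383.33420959 321.7276923 ]] [[419.22595549 339.92586042]
 [227.22802799 254.20502492]
 [325.14116792 312.37745611]]
t [285 171]
t [159 198]
s [249 196]
s [125 143]
```

View pics/crop.png

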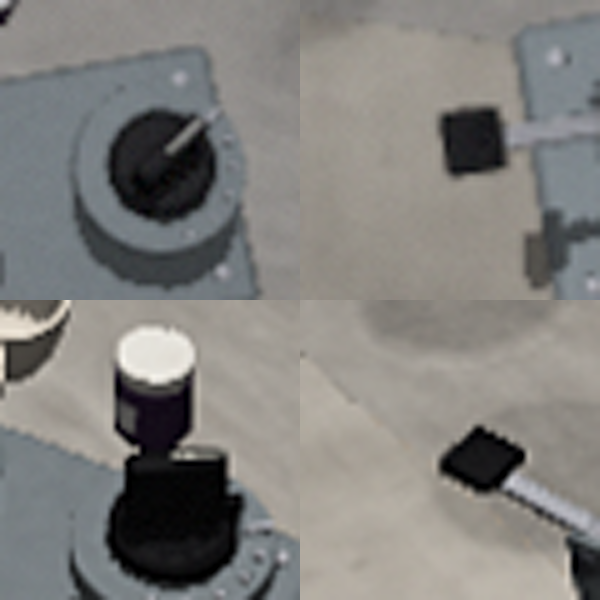

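The crops put the skirt centre at top px (317.4,203.8), the pad centre at top (189.2,222.4) and at scene (156.5,170.6). The pointer and pale line point up-right. I'll refit using these and drop the hidden scene corner.

```bash
python3 - <<'E'
from h import *
import pickle
from scipy.optimize import least_squares
d=pickle.load(open("c0.pkl","rb")); T,S=d["top"],d["scene"]
P=[[.075,-.185,.022],[-.075,-.185,.022],[-.075,.185,.022],[.075,.185,.022],[0,-.125,.091],[0,.203,.158]]
Tuv=np.array([[489,271],[505,347],[307,384],[294,307],[476.1,305.7],[283.8,333.6]])/1.5
Suv=np.array([[284,243],[156.5,170.6]])
f=lambda p:np.r_[(proj(T,stand(p,P))-Tuv).ravel(),(proj(S,stand(p,P[4:]))-Suv).ravel()]
s=least_squares(f,[.5,0,.27],loss="soft_l1"); print(s.x,f(s.x).round(1))
np.save("stand.npy",s.x)
def tri(uts,z0):
    g=lambda X:np.r_[proj(T,X)[0]-uts[0],proj(S,X)[0]-uts[1]]
    r=least_squares(g,z0); return r.x.round(4),r.fun.round(1)
print("pad",tri(((189.2,222.4),(156.5,170.6)),[.45,.16,.158]),stand(s.x,P)[5])
k=atz(T,(317.4,203.8),.091); print("knob",k,stand(s.x,P)[4],"scene",atz(S,(284,243),.091))
# bar line on top: crop (165,155)->(205,120) and bar near end (145,182)
a=atz(T,(285+165/5,171+155/5),.129);b=atz(T,(285+203/5,171+120/5),.129);e=atz(T,(285+150/5,171+170/5),.129);print(a,b,e,np.degrees(np.arctan2(*(b-a)[1::-1])))
# scene bar top corners
print(atz(S,(249+130/5,196+153/5),.129),atz(S,(249+226/5,196+153/5),.129))
bw=stand(s.x,[[0,.03,.112]]);print("bowl",bw,atz(T,np.array((390,320))/1.5,.112))
print("pots: purple",atz(T,np.array((423,250))/1.5,.05),"tcup",atz(T,np.array((554,289))/1.5,.05))
E
```

```text
[ 0.50963494 -0.03641991  0.2671299 ] [ 3.4 -1.6  4.2  0.4  1.9  0.3  1.9 -2.3 -0.6  0.4 -0.7  0.4 -2.1 -3.1
 -1.6 -1. ]
pad (array([0.4582, 0.158 , 0.1543]), array([ 0.2, -0.3, -0.3,  0.1])) [0.45605021 0.15938019 0.158     ]
knob [ 0.54388753 -0.1584152   0.091     ] [ 0.54263047 -0.15698646  0.091     ] scene [ 0.53905909 -0.16620124  0.091     ]
[ 0.54097699 -0.15544164  0.129     ] [ 0.56069072 -0.17356117  0.129     ] [ 0.53262502 -0.14836271  0.129     ] -42.58711793090292
[ 0.53433121 -0.14305149  0.129     ] [ 0.56222334 -0.17240234  0.129     ]
bowl [[ 0.50171602 -0.00748393  0.112     ]] [ 0.50228407 -0.01187127  0.112     ]
pots: purple [ 0.6469532  -0.06003344  0.05      ] tcup [ 0.59508012 -0.30177556  0.05      ]
```

```bash
cat >> h.py <<'E'
def q(deg): t=np.radians(deg)/2; return [0,np.cos(t),np.sin(t),0]
PAD=np.array([.4572,.1595]); KN=np.array([.543,-.158])
E
python3 - <<'E'
from h import *
from workcell import robot,status,command_gripper
for p,t in (([*PAD,.18],105),([*KN,.16],136),([*KN,.097],136),([*KN,.097],68)):
    print(t,np.round(robot.inverse_kinematics(p,q(t)),2))
command_gripper(0.0)
robot.reach([*PAD,.20],q(105.3)); print(status.get_time_s(),status.get_tcp_pos(),status.get_wrist_force())
z=.165; robot.movel([*PAD,z],v=.1)
while z>.122:
    z-=.003; robot.movel([*PAD,z],v=.05); F=status.get_wrist_force(); print(round(z,3),np.round(status.get_tcp_pos()[2],4),np.round(F,1))
    if F[2]>12: break
print(status.get_time_s())
from workcell import optics
for n in("scene","top"):
    c=optics.capture(n)
    u=proj(c,[[*PAD,.13]])[0].astype(int); w=60
    cv2.imwrite(f"pics/p_{n}.png",cv2.resize(c["color"][u[1]-w:u[1]+w,max(0,u[0]-w):u[0]+w,::-1],(400,400),interpolation=cv2.INTER_CUBIC))
cv2.imwrite("pics/p.png",np.hstack([cv2.imread(f"pics/p_{n}.png") for n in("scene","top")]))
E
```

```text
105 [-0.79  0.04  0.37  1.9  -0.02  1.21 -0.15]
136 [-0.56  0.34  0.93  1.74 -0.29  1.2   1.25]
136 [-0.51  0.42  0.88  1.81 -0.36  1.09  1.3 ]
68 [-0.53  0.42  0.9   1.81 -0.37  1.09  0.12]
3.425 [0.45697519 0.16097835 0.20001472] [0.4418881  0.53750364 1.2455897 ]
0.162 0.1623 [ 0.2  0.3 -0.4]
0.159 0.159 [ 0.3 -0.2  0.4]
0.156 0.1559 [0.5 0.4 0.6]
0.153 0.1528 [ 0.  -0.4  0.3]
0.15 0.1498 [ 0.5 -0.2  0.5]
0.147 0.1467 [-0.2 -0.2 -0.3]
0.144 0.1438 [ 0.2  0.3 -0.7]
0.141 0.1408 [ 0.3 -0.2  0.1]
0.138 0.1378 [ 0.8  0.  -0.1]
0.135 0.1348 [ 0.3 -0.5  0.8]
0.132 0.1323 [-1.8 -1.1  6.9]
0.129 0.1315 [-11.   -5.4  31.4]
6.925
```

View pics/p.png

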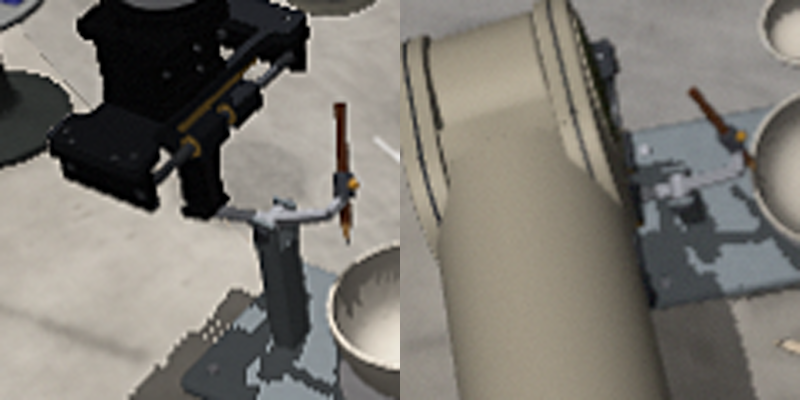

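The scene crop shows the lever pressed level and the pencil tip well clear above the rim. Contact came at z=0.1315, the expected stop height. Next is the knob.

```bash
python3 - <<'E'
from h import *
from workcell import robot,status,command_gripper,optics
robot.movel([*PAD,.27],v=.2)
robot.reach([*KN,.25],q(136)); command_gripper(.05)
robot.movel([*KN,.15],v=.15); print(status.get_time_s(),status.get_tcp_pos(),status.get_wrist_force())
c=optics.capture("scene"); 
def crop(c,P,w):
    u=proj(c,[P])[0].astype(int); print(u-w); return cv2.resize(c["color"][u[1]-w:u[1]+w,u[0]-w:u[0]+w,::-1],(400,400),interpolation=cv2.INTER_CUBIC)
cv2.imwrite("pics/k.png",np.hstack([crop(c,[*KN,.12],40),crop(c,[*PAD,.13],50)]))
E
```

```text
11.0083 [ 0.54349218 -0.15826655  0.15086637] [ 0.70580018 -0.29163351 -0.44740877]
[242 190]
[106 128]
```

View pics/k.png

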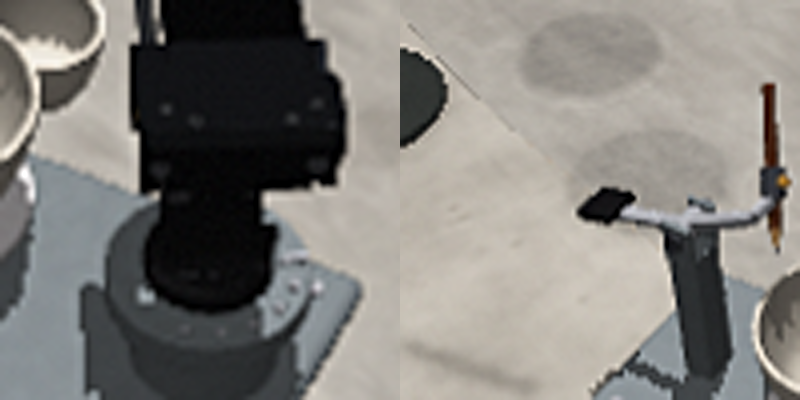

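The lever stays down with the pencil lifted, and the fingers line up over the bar. Now I'll descend and grip.

```bash
python3 - <<'E'
from h import *
from workcell import robot,status,command_gripper,optics
p=lambda s:print(s,round(status.get_time_s(),2),np.round(status.get_tcp_pos(),4),np.round(status.get_wrist_force(),1),np.round(status.get_moment(),3),status.get_finger_gap(),status.get_finger_force())
p("pre")
for z in(.13,.115,.097):
    robot.movel([*KN,z],v=.08); p(z)
    if status.get_wrist_force()[2]>8: break
else:
    command_gripper(0.0); robot.wait(.3); p("grip"); p("grip")
E
```

```text
pre 11.06 [ 0.5436 -0.1583  0.1511] [-0.2  0.   0.5] [-0.021  0.038  0.032] 0.0502139665103473 0.0
0.13 11.46 [ 0.5426 -0.158   0.1294] [-0.3 -0.7  0.3] [-0.011  0.012  0.02 ] 0.050071654286038464 0.0
0.115 11.79 [ 0.5426 -0.158   0.1144] [-0.3 -0.1 -0.2] [-0.024 -0.001  0.033] 0.05006008973212302 0.0
0.097 12.17 [ 0.5426 -0.158   0.0964] [-0.4  0.1  0.2] [-0.04  -0.004  0.024] 0.05050438414536617 0.0
grip 13.19 [ 0.5444 -0.1567  0.0972] [ 5.4  2.2 -3.5] [ 0.685 -1.157  0.066] 0.012650861594176048 29.99849916435778
grip 13.19 [ 0.5444 -0.1567  0.0972] [ 5.4  2.2 -3.5] [ 0.685 -1.157  0.066] 0.012650861594176048 29.99849916435778
```

```bash
cat >> h.py <<'E'
KG=np.array([.5448,-.1563])
def turn(t,xy,z=.097,n=12):
    from workcell import robot,status
    robot.reach([*xy,z],q(t)); robot.wait(.15)
    M=[];F=[]
    for _ in range(n): M.append(status.get_moment());F.append(status.get_wrist_force());robot.wait(.01)
    o=status.get_orientation(); a=np.degrees(2*np.arctan2(o[2],o[1]))
    print(t,"act",round(a,2),round(status.get_time_s(),2),np.round(status.get_tcp_pos(),4),"F",np.mean(F,0).round(1),"M",np.mean(M,0).round(3),np.std(M,0)[2].round(3),"gap",round(status.get_finger_gap(),4))
E
python3 - <<'E'
from h import *
for t in(136,133.5,138.5,136): turn(t,KG)
E
```

```text
136 act 135.98 13.69 [ 0.5445 -0.1566  0.0971] F [-4.  -0.7  5.2] M [-0.241  0.931  0.071] 0.036 gap 0.0127
133.5 act 133.5 14.19 [ 0.5446 -0.1565  0.0972] F [-3.6 -0.5  5.2] M [-0.188  0.873  0.095] 0.018 gap 0.0124
138.5 act 138.48 14.69 [ 0.5444 -0.1567  0.0971] F [-4.1 -0.9  5.9] M [-0.268  1.019  0.007] 0.035 gap 0.0124
136 act 135.98 15.19 [ 0.5445 -0.1566  0.0971] F [-4.1 -0.6  5.4] M [-0.255  0.97   0.04 ] 0.035 gap 0.0131
```

```bash
python3 - <<'E'
from h import *
K=[.544,-.157]
turn(137.4,K)
for t in(126,115,103.5,92.5,81,75,70): turn(t,K,n=6)
for t in(67.5,72.5,70): turn(t,K)
E
```

```text
137.4 act 137.4 15.69 [ 0.5444 -0.1567  0.0971] F [1.  1.9 3.5] M [ 0.346 -0.153  0.049] 0.027 gap 0.0127
126 act 126.33 16.18 [ 0.5449 -0.1563  0.0972] F [3.8 3.5 1.6] M [ 0.658 -0.903 -0.064] 0.025 gap 0.0128
115 act 115.36 16.68 [ 0.5453 -0.1561  0.0972] F [ 6.2  3.5 -0.5] M [ 0.748 -1.347  0.034] 0.021 gap 0.0128
103.5 act 103.87 17.17 [ 0.5458 -0.1559  0.0972] F [ 8.8  3.6 -2.5] M [ 0.792 -1.906 -0.032] 0.026 gap 0.0129
92.5 act 92.9 17.65 [ 0.5463 -0.1558  0.0972] F [11.7  3.3 -4.3] M [ 0.697 -2.495  0.073] 0.045 gap 0.0129
81 act 81.4 18.14 [ 0.5469 -0.1558  0.0972] F [14.8  2.7 -7.4] M [ 0.542 -3.16   0.004] 0.023 gap 0.0128
75 act 75.39 18.59 [ 0.5472 -0.1559  0.0973] F [16.3  1.8 -8.9] M [ 0.434 -3.504 -0.048] 0.029 gap 0.0127
70 act 70.41 19.04 [ 0.5474 -0.1559  0.0973] F [ 17.7   1.3 -10.4] M [ 0.293 -3.748  0.041] 0.025 gap 0.0129
67.5 act 67.92 19.54 [ 0.5475 -0.156   0.0973] F [ 18.1   1.1 -10.7] M [ 0.214 -3.894  0.143] 0.025 gap 0.0126
72.5 act 72.9 20.04 [ 0.5473 -0.156   0.0973] F [17.1  1.8 -9.5] M [ 0.377 -3.642  0.014] 0.024 gap 0.0126
70 act 70.41 20.54 [ 0.5474 -0.156   0.0973] F [ 17.6   1.4 -10. ] M [ 0.307 -3.756  0.075] 0.029 gap 0.0125
```

The turn tracked smoothly, but a side load built up because the grip is a few millimetres off the knob's axis. I'll relieve it, rescan and look.

```bash
python3 - <<'E'
from h import *
from workcell import optics
K=[.5477,-.1559]
for t in(70.4,72.5,70.4): turn(t,K,n=20)
def crop(c,P,w):
    u=proj(c,[P])[0].astype(int); return cv2.resize(c["color"][u[1]-w:u[1]+w,u[0]-w:u[0]+w,::-1],(400,400),interpolation=cv2.INTER_CUBIC)
s=optics.capture("scene")
cv2.imwrite("pics/e.png",np.hstack([crop(s,[*KG,.10],28),crop(s,[.50,.0,.10],80)]))
E
```

```text
70.4 act 70.67 21.11 [ 0.5475 -0.1559  0.0971] F [-0.4  2.   5.5] M [0.43  0.163 0.03 ] 0.028 gap 0.0128
72.5 act 72.77 21.68 [ 0.5474 -0.1559  0.0971] F [-0.7  2.5  5.7] M [ 0.452  0.279 -0.024] 0.034 gap 0.0129
70.4 act 70.63 22.24 [ 0.5475 -0.1559  0.0971] F [-0.4  2.2  5.5] M [0.44  0.216 0.008] 0.023 gap 0.0127
```

View pics/e.png

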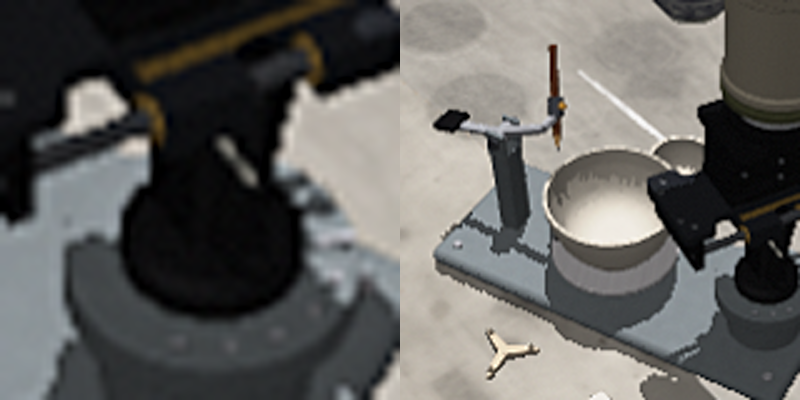

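The picture shows the bowl centred on its turntable, the lever down, the pencil lifted, the stilt in place and the bar gripped. The moment is about zero at 70.6°, which is 67° from home, so the knob is at the third detent.

```bash
python3 -c "
from workcell import robot
print(robot.close_job())"
```

```text
the job is handed in; nothing more can be done
None
```

I pressed the lever to its stop, then turned the knob clockwise to about the third stop (about 67° measured against 67.5°), and handed the job in at about 22 s, still gripping the knob, with the pencil lifted and the bowl looking centred.

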